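# Take a hot tray off the hot plate with a lifter and set it to cool

### The job

The shallow metal tray with two vials has to come off the hot plate and cool. Tray and vials are too hot for the gripper, so move them only with the cranked lifter: slide its blade under the tray, which the turned-up back edge of the plate keeps from sliding off, carry it level and set it down centred and square on the two rails of the cooling rack, both vials still standing in it. Then draw the blade out and lay the lifter flat on the bench clear of the rack, leaving the two bottles near by undisturbed.

Things in the scene. Friction and masses are not known exactly. Their poses are not given: they have to be found in the camera images.
- hot_plate: fixed white hot plate, case 196 x 196 mm, flat dark steel top sheet 180 x 190 mm (x, y; front edge at x = -100 mm), 50 mm above the bench; origin on the bench amid it, z up, x from the open front (knob) to the back. Along the back the sheet is turned up: a stop 10 mm high over the sheet, 190 mm wide, its front face at x = +77 mm. Other edges open; nothing is higher than the stop
- cooling_rack: fixed steel rack, open in front: two flat rails along x, 136 mm long, 8 mm wide, centred at y = +37 and -37 mm (66 mm clear between), upper side 45 mm above the bench; origin at its centre on the bench, z up, x front to back. Rear rail ends are turned up 8 mm (face at x = +64 mm). Legs only under the rails; between them it is free down to 8 mm above the bench
- tray: loose square aluminium tray, 106 x 106 mm outside, 15 mm high, about 150 g; origin at the centre of its underside, z up. Flat underside 88 x 88 mm; round it a bevel rises to 5 mm at the outside, so a thin blade can get under; above it upright 2.5 mm walls. Inner floor 6 mm above the underside. Starts flat on the hot plate, somewhat before the stop and turned
- vial_a: loose vial with white cap, 21 mm wide, 45 mm high, standing in the tray; origin at the centre of its foot, z up
- vial_b: a second vial, the same as vial_a, standing in the tray on the other side
- lifter: loose cranked lifter, 130 g, 223 mm long, flat on the bench: steel blade 110 (x) x 54 (y) x 2 mm; origin at the centre of the blade's underside, z up, x to its front edge (x = +55 mm). A sloping strip (x = -54 to -76 mm) rises to a straight black handle along x (-76 to -168 mm), 18 mm wide, 32 to 50 mm above the blade's underside. Centre of mass about x = -30 mm
- lifter_grip (a point): point in the middle of the lifter's handle (x = -110 mm, 41 mm above the blade's underside), axes as the lifter
- lifter_tip (a point): middle of the blade's front edge, at its underside
- dye_bottle: bystander: small amber dropper bottle, 34 mm wide, 62 mm high, origin at the centre of its foot; leave alone
- water_bottle: bystander: white plastic bottle with white cap, 48 mm wide, 105 mm high, origin at the centre of its foot; leave alone
There are look-alikes about, which are no part of the job. What is shaped like the vial_b but purple is not meant.

How it is judged:
By the outcome, as a careful person would: the job done as asked, in the order asked, and still so for the second after the job is handed in, with the robot touching nothing.
It also fails if it takes over 64 s, if anything falls off the work surface, if the arm or the gripper's body presses on something with over 40 N, if the wrist force passes 120 N, or if a joint passes its speed limit or range.

### The arm

A 6-joint arm with a two-finger parallel gripper is mounted at the origin on a cart in front of the work surface, level with it; the furniture and walls round the work are solid. World frame = base frame: x ahead of the robot, y to its left, z up, the work surface at z = 0. Lengths are in m, angles in rad, forces in N, time in s.
With the tool pointing down it reaches from about 0.25 to 0.775 m from the base axis. Payload 4 kg.
Tool frame: the origin (TCP) lies between the finger pads; the fingertips stand 11 mm ahead of it and the grasp point (between the pads) lies 8 mm behind it (robot.tip_extent is the z of the fingertips in the tool frame, in m); z points along the fingers, y is the line along which they close (so a half turn about z gives the same grasp; the last joint's range is limited). The gripper opens to 94 mm and grips with 3 to 60 N. Pads are 16 mm wide; open, the fingers measure 119 mm over their backs; the gripper's body (75 mm by 177 mm) begins 78 mm behind the grasp point.
Start: joints at [-1.291, 0.087, 1.371, -0, 1.684, -0.103], TCP at [0.205, -0.51, 0.217] pointing down, gripper open.
Joint ranges: [-3.1, 3.1], [-0.76, 2.03], [0.27, 2.55], [-1.08, 4.22], [0.17, 2.65], [-2.57, 2.57]. Speed limits (rad/s): [2.79, 2.79, 3.14, 3.14, 3.14, 3.14].

### API

Orientations are given as [roll, pitch, yaw] about the fixed x, y, z axes, in that order (R = Rz(yaw) Ry(pitch) Rx(roll)).
In Python, from bench import robot, imaging gives the robot as it stands.
- The arm moves only by the shell command python3 -m pendant 'ROWS'. ROWS is JSON, a list of rows, each a list of 7 numbers: the shift along the world's x, y, z in cm, then the turn, a rotation vector about the world's x, y, z in degrees, then the opening, from 0 (shut) to 1 (fully open). In form: [[dx, dy, dz, ax, ay, az, jaw], ...]. A call has 1 to 8 rows; each row shifts and turns the commanded pose from where the row before left it; what a row does not reach is not made up. A row lasts 1/10 s, in which the tool goes at most 50 mm and 8.59 degrees, less where a joint would pass 70% of its speed; a pose out of reach is approached as far as the arm can. A call is refused whole if a number of a shift passes 5 or a number of a turn 8.59, either way. A call with a gripper value outside its range is refused whole. The fingers move at their own pace and stop on an object; the grip force is fixed at half the most. Time passes only in rows, so rows that do not move let the fingers close. It gives the time, the measured TCP pose, the force, the opening and the grip force at its end, in the units of the state.
- robot.get_obs(): the state, without advancing time (a new reading comes with each control period).
- imaging.snapshot(name): name is "scene" or "top"; returns the picture (400x640x3 uint8, red, green, blue); there is no depth.
- imaging.camera_params(name): a dict with "camera_matrix" (3x3 intrinsics, pixels), "R" (3x3) and "t" (3): a world point X has camera coordinates R X + t. Camera axes: x right, y down, z forward; pixel columns grow to the right and rows downward; lengths in m; the calibration is good to about 2 mm. A picture is of the moment at which its call begins. camera_params takes no time and is no camera call.
- robot.close_job(): hands the job in; it is judged then, once.
The state is a dict: "time": time; "joint_positions": joint angles; "qvel": joint speeds; "joint_torque": joint torques, N m; "tool_pos": TCP position; "ee_rot": TCP orientation; "wrist_force": force on the tool from outside, world axes, zero at the start; "wrist_torque": the same for the moment, N m; "width": finger opening in m; "finger_force": force on a finger pad.
Only numpy, scipy, OpenCV 4.12 (cv2) and the standard library are available. Lean on these libraries where they do the work, as an engineer would, in place of code of your own. Each camera call takes 0.05 s, during which the arm holds its last target. There are 200 camera calls.

## Working session

There is one attempt and no reset: what is moved stays moved. The work goes in short steps, Python scripts to look and compute and a shell command to move; the robot and the scene stay as the last step left them, time stands still between calls to the robot, and variables do not carry over. Pictures are saved under pics/ and viewed, at most 10 in all, crops included, and the job is handed in when it is done.

```bash
mkdir -p pics && ls && python3 - <<'E'
from bench import robot, imaging
import cv2, numpy as np
for n in("scene","top"):
    im=imaging.snapshot(n); cv2.imwrite(f"pics/{n}0.png",im[:,:,::-1])
    p=imaging.camera_params(n); print(n,np.round(p["camera_matrix"],1).tolist(),np.round(p["R"],3).tolist(),np.round(p["t"],3).tolist())
o=robot.get_obs(); print(o)
E
```

```text
pics
scene [[389.6, 0.0, 322.3], [0.0, 389.6, 197.4], [0.0, 0.0, 1.0]] [[-0.88, -0.474, -0.019], [-0.231, 0.463, -0.856], [0.415, -0.749, -0.517]] [0.575, 0.161, 0.973]
top [[398.9, 0.0, 315.8], [0.0, 398.9, 197.1], [0.0, 0.0, 1.0]] [[-0.029, -1.0, -0.001], [-0.997, 0.029, -0.075], [0.075, -0.001, -0.997]] [0.078, 0.59, 1.105]
{'time': 0.1, 'joint_positions': array([-1.29110680e+00,  8.79127919e-02,  1.37205851e+00, -4.59111227e-05,
        1.68360243e+00, -1.03069465e-01]), 'qvel': array([ 0.00207472, -0.00383172, -0.00397907,  0.00132605, -0.00042988,
        0.00099025]), 'joint_torque': array([ 1.73554607e-03, -3.41253376e+01, -3.03300583e+01,  7.18981144e-02,
        3.04686092e-02, -1.04283495e-04]), 'tool_pos': array([ 0.20528419, -0.50975867,  0.21542651]), 'ee_rot': array([-3.13961739e+00, -1.58440311e-04,  3.82753717e-01]), 'wrist_force': array([-0.07878581,  0.19106991,  0.7926005 ]), 'wrist_torque': array([-0.00106795,  0.00399298, -0.0474061 ]), 'finger_force': 0.0, 'width': 0.09412769316879191}
```

View pics/top0.png

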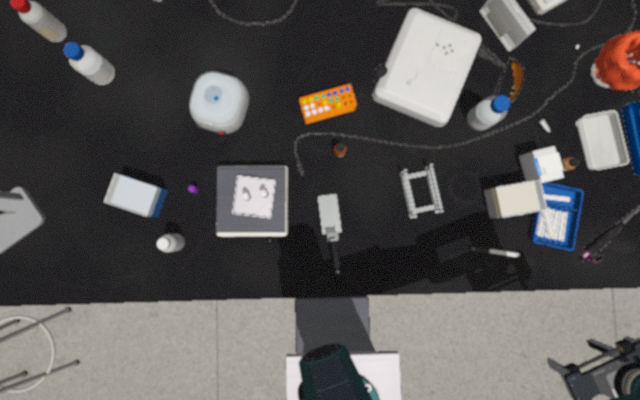

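View pics/scene0.png

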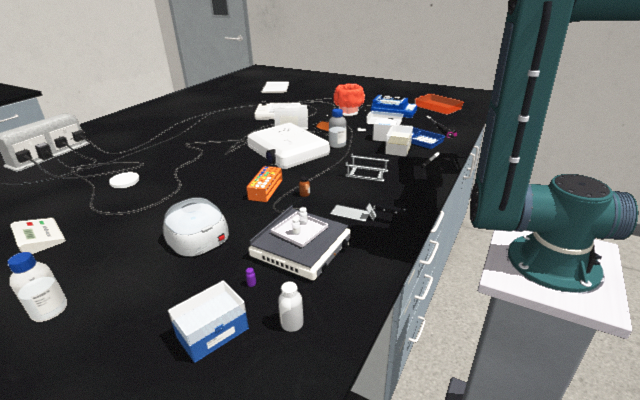

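```bash
python3 - <<'E'
import cv2
a=cv2.imread("pics/top0.png")[135:285,205:455]; cv2.imwrite("pics/tc.png",cv2.resize(a,None,fx=3.2,fy=3.2,interpolation=cv2.INTER_CUBIC))
a=cv2.imread("pics/scene0.png")[145:283,235:419]; cv2.imwrite("pics/sc.png",cv2.resize(a,None,fx=4.3,fy=4.3,interpolation=cv2.INTER_CUBIC))
E
```

```text
(no output)
```

View pics/tc.png

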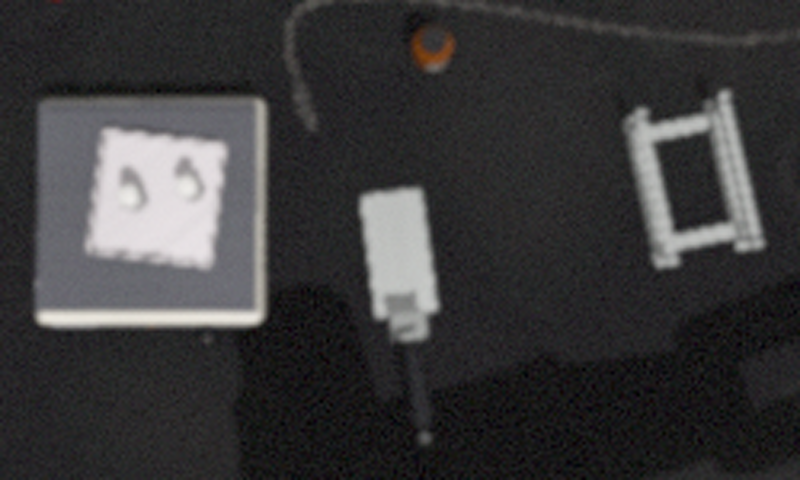

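View pics/sc.png

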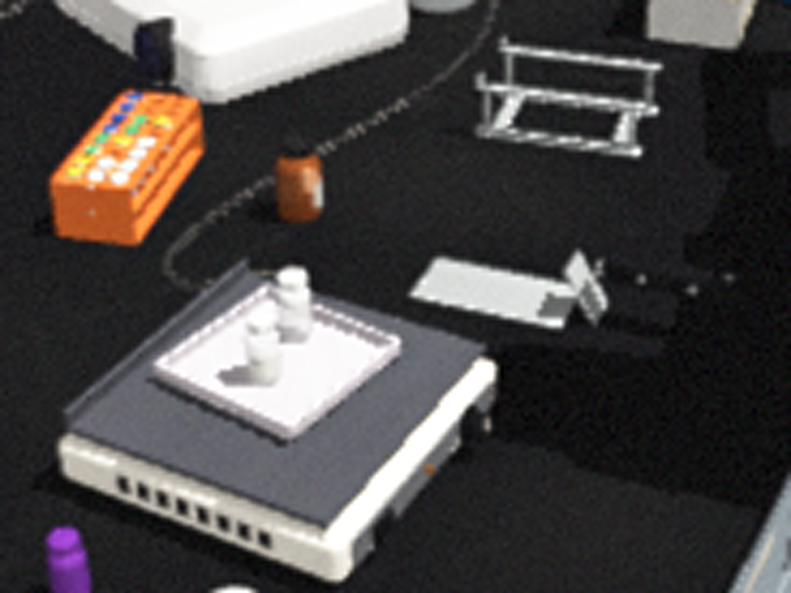

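The top view shows the plate centred near (252,201), the tray at (255,198) and the lifter blade at (329,214) with its handle running down to (338,272). The rack is at (421,190). The plate's stop and the rack's turned-up ends are both on the far (+x) side. Next I'll measure the poses.

```bash
cat > h.py <<'E'
import numpy as np, cv2
from bench import robot, imaging
def grab(n,k=4):
    return np.mean([imaging.snapshot(n).astype(float) for _ in range(k)],0).astype(np.float32)
def ray(n,uv,z):
    p=imaging.camera_params(n);K,R,t=(np.array(p[k]) for k in("camera_matrix","R","t"))
    d=(R.T@np.linalg.inv(K)@np.c_[np.atleast_2d(uv),np.ones(len(np.atleast_2d(uv)))].T).T
    c=-R.T@t; return (c+d*((z-c[2])/d[:,2])[:,None])[:,:2]
def proj(n,X):
    p=imaging.camera_params(n);K,R,t=(np.array(p[k]) for k in("camera_matrix","R","t"))
    q=K@(R@np.atleast_2d(X).T+t[:,None]);return (q[:2]/q[2]).T
def contour(im,box,lo,hi=256,sat=60,S=4,n=1):
    x0,y0,x1,y1=box; a=cv2.resize(im[y0:y1,x0:x1],None,fx=S,fy=S,interpolation=cv2.INTER_CUBIC)
    m=((a.min(2)>lo)&(a.max(2)<hi)&(a.max(2)-a.min(2)<sat)).astype(np.uint8)
    cs=sorted(cv2.findContours(m,cv2.RETR_EXTERNAL,cv2.CHAIN_APPROX_NONE)[0],key=cv2.contourArea)[::-1][:n]
    return [(c[:,0]+.5)/S-.5+[x0,y0] for c in cs]
def rect(P):
    (c,s,a)=cv2.minAreaRect((P*1000).astype(np.float32)); a=(a+45)%90-45
    return np.round([*c,*s,a],1)
E
python3 - <<'E'
from h import *
im=grab("top"); np.save("top.npy",im)
sc=grab("scene"); np.save("scene.npy",sc)
def rep(s,c,z): print(s,rect(ray("top",c,z)),len(c))
for lo in(140,165): rep("tray",contour(im,(228,168,282,226),lo)[0],.065)
for lo in(50,65): rep("plate",contour(im,(208,156,296,243),lo)[0],.05)
for lo in(90,120): rep("blade",contour(im,(312,188,346,231),lo)[0],.002)
for lo in(80,110):
    rep("rack",contour(im,(395,155,450,222),lo)[0],.045)
print(im[262:275,330:345].mean(2).astype(int))
print(im[201,225:285].astype(int).tolist()[::6], im[214,318:342].mean(1).astype(int))
for z in(.045,): print(proj("top",[0,0,z]))
a=cv2.resize(im[150:230,390:455],None,fx=7,fy=7,interpolation=cv2.INTER_CUBIC); b=cv2.resize(im[185:280,305:360]*1.5,(int(55*5.9),560),interpolation=cv2.INTER_CUBIC)
cv2.imwrite("pics/rb.png",np.clip(np.hstack([a,b]),0,255)[:,:,::-1])
E
```

```text
tray [595.8 230.3 111.3 110.9  -8.6] 617
tray [596.  230.3 108.  107.4  -8.6] 607
plate [585.4 237.6 203.8 203.7  -1.7] 1128
plate [584.9 237.7 201.7 200.8  -1.4] 1120
blade [548.5  24.3 110.6  61.1   5.7] 444
blade [547.8  24.3 108.9  59.    5.7] 435
rack [ 600.5 -230.8  143.2   99.8    9.9] 696
rack [ 600.1 -231.   140.    96.2   10. ] 688
[[22 19 23 29 42 44 45 48 43 36 30 21 26 24 23]
 [24 18 26 25 33 41 53 49 48 40 34 22 20 22 21]
 [20 25 21 23 34 43 48 47 44 37 31 27 20 24 23]
 [24 22 24 24 33 45 49 51 48 37 29 26 23 20 19]
 [22 27 19 26 33 44 47 46 47 36 28 23 14 23 23]
 [16 24 21 23 30 37 45 41 40 28 24 20 20 20 23]
 [18 20 20 23 28 35 39 38 30 24 23 22 21 23 23]
 [22 26 20 21 23 30 41 47 45 32 25 20 12 21 18]
 [20 21 20 20 25 36 57 75 71 51 32 19 18 16 24]
 [21 23 20 18 22 38 71 91 88 64 34 25 28 20 18]
 [21 20 21 17 26 37 68 89 85 62 35 18 25 19 22]
 [18 23 16 21 22 33 51 62 62 42 29 21 20 18 20]
 [21 17 23 22 18 24 27 36 36 22 25 19 18 25 24]]
[[101, 101, 107], [105, 105, 110], [223, 218, 220], [222, 216, 219], [219, 214, 216], [228, 221, 224], [230, 224, 227], [226, 220, 223], [156, 153, 156], [106, 107, 113]] [ 52 112 167 188 193 191 190 190 191 192 191 190 190 190 190 192 193 192
 194 192 180 142  84  43]
[[345.19174804 417.99433544]][ WARN:0@10.201] global loadsave.cpp:1063 imwrite_ Unsupported depth image for selected encoder is fallbacked to CV_8U.
```

View pics/rb.png

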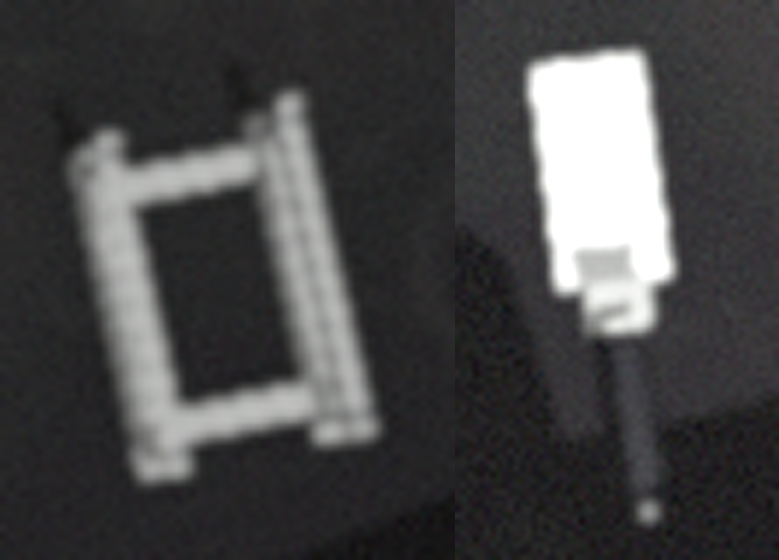

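The left half shows the rack. Its upper rails run from about (110,140) to (168,465) and from (290,100) to (365,430) in the crop, with the low feet just to their left. The right half shows the blade, with the bright handle end at (648,512). I'll refine with edge line fits.

```bash
cat >> h.py <<'E'
def edge(im,z,rng,span,th,last=False,rows=True,n="top"):
    """subpixel threshold crossings along rows (or columns), cast to plane z, line fit -> point, angle deg"""
    g=im.mean(2); g=g if rows else g.T; out=[]
    for r in range(*rng):
        f=lambda k:span[0](r)+k if callable(span[0]) else span[0]+k
        s0=int(round(f(0))); p=g[r,s0:s0+span[1]]-th
        k=np.where(p[:-1]*p[1:]<0)[0]
        if len(k): k=k[-1 if last else 0]; c=s0+k+p[k]/(p[k]-p[k+1]); out.append((c,r) if rows else (r,c))
    P=ray(n,np.array(out),z)*1000
    vx,vy,x,y=cv2.fitLine(P.astype(np.float32),cv2.DIST_HUBER,0,.01,.01)[:,0]
    if (vx if rows else vy)<0: vx,vy=-vx,-vy
    d=(P-[x,y])@[-vy,vx]
    return np.array([x,y]),np.degrees(np.arctan2(vy,vx)),np.round(d.std(),2)
def off(e,ang):  # signed offset along y' and x' of axes at ang
    a=np.radians(ang);p=e[0];return np.round([p@[np.cos(a),np.sin(a)],p@[-np.sin(a),np.cos(a)]],1)
E
python3 - <<'E'
from h import *
im=np.load("top.npy")
E=lambda s,*a,**k:print(s,*[np.round(q,1) for q in edge(im,*a,**k)])
# blade
E("bladeL",.002,(199,225),(310,20),120); E("bladeR",.002,(199,225),(330,17),120,last=True)
E("bladeF",.002,(322,336),(185,20),120,rows=False)
E("handL",.04,(240,266),(326,9),34); E("handR",.04,(240,266),(333,12),34,last=True)
print("handle end dot",ray("top",[[337.3,271.6]],.041)*1000)
# rack right edges
E("rackRR",.045,(172,210),(lambda r:432+(r-168)*.22,11),80,last=True)
E("rackLR",.045,(182,204),(lambda r:408+(r-182)*.22-2,8),80,last=True)
E("rackLL foot",.008,(180,210),(395,14),80)
E("plateR",.05,(175,228),(280,14),170,last=False)
E("plateL",.05,(175,228),(210,12),70)
E("plateF",.05,(225,280),(228,14),160,rows=False)
E("plateFc",.045,(225,280),(228,14),120,rows=False,last=True)
E("plateB",.05,(225,280),(158,14),70,rows=False)
for s,a in dict(L=dict(rng=(180,215),span=(228,14)),R=dict(rng=(182,215),span=(268,14),last=True),F=dict(rng=(240,270),span=(208,20),last=True,rows=False),B=dict(rng=(240,272),span=(168,18),rows=False)).items(): E("tray"+s,.065,th=165,**a)
g=im.mean(2).astype(int)
print(g[195:204:4,205:225]);print(g[195:204:4,278:298]);print(g[225:246,250],g[158:176,250])
print(g[206:222,436:448]);print(g[158:176,425:438])
E
```

```text
bladeL [559.5  54.3] 5.8 0.5
bladeR [547.2  -4.5] 6.0 0.4
bladeF [601.7  25.3] 94.4 0.4
handL [437.4  28. ] 20.2 4.9
handR [424.5   1. ] -2.5 5.1
handle end dot [[384.67306592   8.06445647]]
rackRR [ 601.4 -280.9] 10.2 0.2
rackLR [ 595.5 -207. ] 10.3 0.2
rackLL foot [ 599.5 -190.8] 10.1 0.3Traceback (most recent call last):
  File "<stdin>", line 13, in <module>
  File "<stdin>", line 3, in <lambda>
  File "h.py", line 28, in edge
    P=ray(n,np.array(out),z)*1000
      ~~~^^^^^^^^^^^^^^^^^^^
  File "h.py", line 7, in ray
    d=(R.T@np.linalg.inv(K)@np.c_[np.atleast_2d(uv),np.ones(len(np.atleast_2d(uv)))].T).T
       ~~~~~~~~~~~~~~~~~~~~^~~~~~~~~~~~~~~~~~~~~~~~~~~~~~~~~~~~~~~~~~~~~~~~~~~~~~~~~~~
ValueError: matmul: Input operand 1 has a mismatch in its core dimension 0, with gufunc signature (n?,k),(k,m?)->(n?,m?) (size 1 is different from 3)
```

```bash
python3 - <<'E'
from h import *
im=np.load("top.npy")
def E(s,*a,**k):
    try: print(s,*[np.round(q,1) for q in edge(im,*a,**k)])
    except Exception: print(s,"none")
E("plateR",.05,(175,228),(280,14),70,last=True)
E("plateL",.05,(175,228),(210,12),70)
E("plateF",.05,(225,280),(228,14),160,rows=False)
E("plateFc",.045,(225,280),(228,14),120,rows=False,last=True)
E("plateB",.06,(225,280),(158,14),70,rows=False)
for s,a in dict(L=dict(rng=(180,215),span=(228,14)),R=dict(rng=(182,215),span=(268,14),last=True),F=dict(rng=(240,270),span=(208,20),last=True,rows=False),B=dict(rng=(240,272),span=(168,18),rows=False)).items(): E("tray"+s,.065,th=165,**a)
g=im.mean(2).astype(int)
print(g[195:204:4,205:225]);print(g[195:204:4,278:298]);print(g[225:246,250],g[158:176,250])
print(g[206:222,436:448]);print(g[158:176,425:438])
c=-np.array(imaging.camera_params("top")["R"]).T@imaging.camera_params("top")["t"];print(c)
E
```

```text
plateR [571.1 137.4] -1.7 0.2
plateL [591.2 336.2] -1.6 0.6
plateF [501.2 247.8] 88.4 0.1
plateFc [487.4 246.6] 88.5 0.4
plateB [683.1 229.6] 88.8 0.3
trayL [599.3 283.3] -8.4 2.4
trayR [576.9 179.2] -8.5 0.8
trayF [541.8 225.6] 80.3 1.3
trayB [648.6 223.4] 81.4 0.7
[[ 36  37  37  38  36  34  37  38  37  38  43  59  87 100 106 104 105 103
  105 103]
 [ 36  32  39  34  33  35  39  37  37  36  41  65  89 101 105 104 104 104
  105 105]
 [ 36  41  36  36  37  37  35  34  36  39  45  66  90 102 106 105 105 104
  105 105]]
[[105 107 105 107 107 108 123 147 155 131  83  42  35  37  36  32  35  34
   35  36]
 [106 108 106 107 107 108 120 146 153 131  80  44  36  37  38  35  36  38
   32  37]
 [109 107 110 110 110 115 136 164 163 127  75  39  37  31  38  38  31  35
   37  35]]
[106 105 106 106 108 110 135 182 217 225 206 156  86  43  36  36  38  39
  35  35  39] [ 38  40  30  27  22  25  40  69  93  99  99 101 104 105 106 101  92 102]
[[137 143 145 166 177 164 123  73  40  36  30  36]
 [140 149 149 160 174 164 132  79  41  35  35  38]
 [135 141 137 141 154 152 123  78  43  34  37  37]
 [125 1
[... 982 characters left out ...]
 37]
 [ 29  33  40  54 100 143 154 134  92  57  41  41  39]
 [ 43  49  54  67 117 158 164 141  95  56  41  41  41]
 [ 64  79  81  83 114 149 154 133  91  54  40  38  39]
 [ 86 102  99  93 114 147 157 141 104  65  43  40  41]
 [ 93 105 101  95 119 155 170 162 127  76  44  40  38]
 [ 95 105 106 115 129 154 175 173 142  88  47  37  40]
 [112 118 125 139 136 143 169 173 145  95  50  37  40]
 [144 138 139 153 149 144 163 173 155 110  60  38  41]
 [171 151 144 159 161 152 167 178 166 127  74  44  36]
 [176 154 139 156 166 157 164 178 172 140  83  45  37]
 [166 141 125 146 161 155 154 170 174 145  94  48  40]
 [133 113 112 136 160 156 150 167 175 153 107  60  44]]
[0.50736389 0.06185987 1.1463913 ]
```

```bash
python3 -m pendant '[[1.5,3.4,0,0,0,-1.5,1],[2,4.4,0,0,0,-1.5,1],[2,4.4,0,0,0,-1.5,1],[2,4.4,0,0,0,-1.5,1],[2,4.4,0,0,0,-1.5,1],[2,4.4,0,0,0,-1.5,1],[2,4.4,0,0,0,-1.5,1],[2,4.4,0,0,0,-1.5,1]]' | tail -5; python3 -m pendant '[[2,4.4,0,0,0,-1.5,1],[2,4.4,0,0,0,-1.5,1],[2,4.4,-2,0,0,-1,1],[2,4,-4,0,0,0,1],[1,1,-3,0,0,0,1],[0,0,0,0,0,0,1]]' | tail -5
python3 - <<'E'
from h import *
print(ray("top",[[439.5,212.8]],.045)*1000, ray("top",[[431,162.8]],.053)*1000, ray("top",[[412.3,217]],.045)*1000)
o=robot.get_obs();print(o["tool_pos"],np.degrees(o["ee_rot"]))
E
```

```text
tool_pos: [0.3608, -0.1664, 0.2169]
ee_rot: [3.141, -0.001, 0.172]
wrist_force: [0.8, -0.7, 0.2]
width: 0.0938
finger_force: 0.0
tool_pos: [0.4437, 0.0072, 0.1295]
ee_rot: [-3.139, 0.009, 0.107]
wrist_force: [-0.0, 0.6, 0.2]
width: 0.0944
finger_force: 0.0
[[ 537.3667298  -278.93125468]] [[ 675.94945704 -260.19973286]] [[ 527.97397563 -203.38028788]]
[0.44368505 0.00716247 0.12953344] [-179.87589181    0.52144614    6.14429423]
```

```bash
python3 -m pendant '[[0.7,0.7,-1,0,0,0,1],[0,0,-2,0,0,0,1],[0,0,-2,0,0,0,1],[0,0,-2,0,0,0,1],[0,0,-1.6,0,0,0,1],[0,0,-1,0,0,0,1],[0,0,0,0,0,0,1],[0,0,0,0,0,0,1]]' | tail -6
```

```text
time: 2.7
tool_pos: [0.4542, 0.0117, 0.0392]
ee_rot: [3.141, -0.002, 0.103]
wrist_force: [0.4, 0.0, 0.2]
width: 0.0939
finger_force: 0.0
```

```bash
python3 - <<'E'
from h import *
o=robot.get_obs();print(o["time"],o["tool_pos"],np.degrees(o["ee_rot"]))
im=grab("scene",1);a=cv2.resize(im[170:290,300:480],None,fx=4,fy=4,interpolation=cv2.INTER_CUBIC)
cv2.imwrite("pics/g1.png",np.clip(a*1.6,0,255).astype(np.uint8)[:,:,::-1])
E
```

```text
2.7 [0.45417525 0.01173303 0.03922576] [ 1.79970043e+02 -1.17609832e-01  5.88506315e+00]
```

View pics/g1.png

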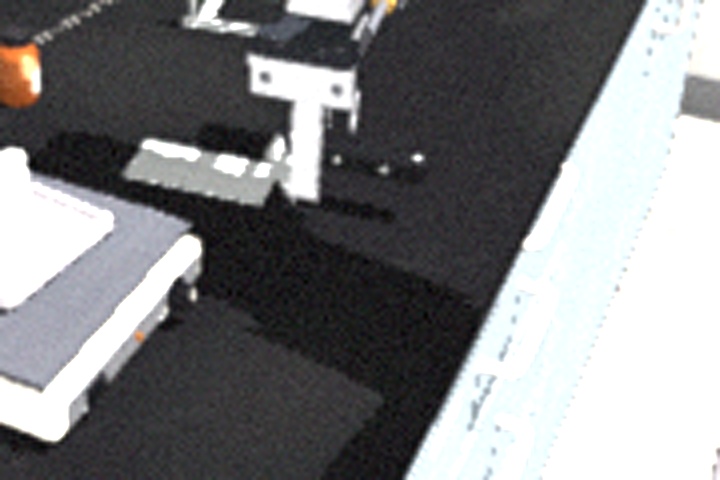

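The fingers straddle the handle just behind the strip. I'll drop 6 mm more and close.

```bash
python3 -m pendant '[[-0.3,0.25,-0.6,0,0,0,1],[0,0,0,0,0,0,0.6],[0,0,0,0,0,0,0.2],[0,0,0,0,0,0,0],[0,0,0,0,0,0,0],[0,0,0,0,0,0,0],[0,0,0,0,0,0,0],[0,0,0,0,0,0,0]]' | tail -6; python3 -m pendant '[[0,0,0,0,0,0,0],[0,0,0,0,0,0,0],[0,0,0,0,0,0,0]]' | tail -6
```

```text
time: 3.55
tool_pos: [0.4502, 0.0147, 0.0321]
ee_rot: [3.141, -0.0, 0.104]
wrist_force: [0.4, 0.6, 0.6]
width: 0.0416
finger_force: 0.0
time: 3.85
tool_pos: [0.4502, 0.0146, 0.0321]
ee_rot: [3.141, 0.0, 0.104]
wrist_force: [0.6, -0.6, -0.4]
width: 0.0178
finger_force: 30.2
```

```bash
python3 -m pendant '[[0,0,0.6,0,0,0,0],[0,0,1.4,0,0,0,0],[0,0,2,0,0,0,0],[0,0,2,0,0,0,0],[-0.5,1.5,2,0,0,-0.5,0],[-1,3,2,0,0,-1,0],[-1,3,0,0,0,-1,0],[-1,3,0,0,0,-1,0]]' | tail -6; python3 -m pendant '[[-1,3,0,0,0,-1,0],[-1,3,0,0,0,-1,0],[-1,3,0,0,0,-1,0],[-0.6,1.6,0,0,0,-0.7,0],[-0.4,1,0,0,0,-0.3,0],[0,0,0,0,0,0,0],[0,0,0,0,0,0,0]]' | tail -6
python3 - <<'E'
from h import *
o=robot.get_obs();print(o["tool_pos"],np.degrees(o["ee_rot"]),o["wrist_torque"])
a=imaging.snapshot("scene");b=imaging.snapshot("top")
cv2.imwrite("pics/l1.png",np.hstack([cv2.resize(a[160:290,240:440],(620,403),interpolation=cv2.INTER_CUBIC),])[:,:,::-1])
np.save("b.npy",b)
E
```

```text
time: 4.65
tool_pos: [0.4152, 0.1207, 0.1333]
ee_rot: [-3.141, -0.002, 0.041]
wrist_force: [-0.1, 0.9, -1.3]
width: 0.0178
finger_force: 30.0
time: 5.35
tool_pos: [0.3753, 0.2352, 0.132]
ee_rot: [3.141, -0.0, -0.027]
wrist_force: [0.1, -0.7, -0.9]
width: 0.018
finger_force: 30.0
[0.3753402  0.23517947 0.13202791] [ 1.79954012e+02 -9.50057730e-04 -1.56441256e+00] [0.03389966 0.08760517 0.03272048]
```

View pics/l1.png

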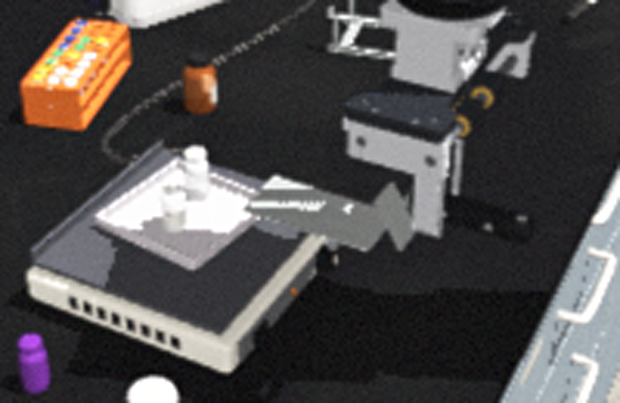

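The lifter is held and its blade looks roughly level over the plate's front. The front corners are near (320,227) and (329,217) in the full image. I'll check them numerically.

```bash
python3 - <<'E'
from h import *
c=np.array([470.6,232.5]);a=np.radians(-1.6);u=np.array([np.cos(a),np.sin(a)]);v=np.array([-u[1],u[0]])
for z in(.09,.095,.1,.105):
  P=[[*((c+u*55+v*s)/1000),z] for s in(27,-27)];print(z,proj("scene",P).round(1).tolist(),proj("top",P).round(1).tolist())
im=np.load("b.npy").astype(np.float32)
g=im.mean(2).astype(int);print(g[186:200,236:262:2]);
E
```

```text
0.09 [[317.2, 231.2], [328.0, 220.1]] [[242.0, 222.2], [262.4, 222.2]]
0.095 [[317.2, 229.5], [328.0, 218.5]] [[241.7, 222.2], [262.2, 222.2]]
0.1 [[317.1, 227.8], [328.0, 216.8]] [[241.3, 222.2], [261.9, 222.2]]
0.105 [[317.1, 226.1], [327.9, 215.2]] [[241.0, 222.2], [261.7, 222.2]]
[[113 148 175 207 205 216 223 222 222 224 224 221 182]
 [120 144 156 185 176 197 217 222 223 224 225 219 170]
 [126 144 149 162 153 171 211 222 223 223 224 215 166]
 [130 145 149 149 150 154 195 219 221 224 224 217 177]
 [127 148 151 148 149 148 176 219 224 224 223 221 196]
 [130 147 149 150 153 154 164 213 224 223 225 223 215]
 [130 147 150 156 177 174 158 205 223 223 226 223 223]
 [132 149 148 174 202 200 161 201 222 225 224 224 223]
 [134 149 148 190 222 217 170 192 221 224 224 223 224]
 [137 148 151 190 224 226 182 181 222 224 225 224 224]
 [138 148 146 173 221 232 192 172 220 225 225 224 224]
 [143 147 148 159 206 230 194 174 218 224 225 226 225]
 [144 150 149 156 189 220 189 186 220 224 223 225 226]
 [145 149 150 147 173 200 182 201 222 224 225 225 226]]
```

```bash
python3 -m pendant '[[0,0,-1,0,0.5,0,0],[0,0,-1.5,0,0.5,0,0],[0,0,-1,0,0.5,0,0],[0,0,-0.5,0,0,0,0],[0,0,-0.2,0,0,0,0],[0,0,0,0,0,0,0],[0,0,0,0,0,0,0]]' | tail -5; for i in 1; do python3 -m pendant '[[0,0,-0.1,0,0,0,0],[0,0,0,0,0,0,0],[0,0,0,0,0,0,0]]' | tail -5;  python3 -m pendant '[[0,0,-0.1,0,0,0,0],[0,0,0,0,0,0,0],[0,0,0,0,0,0,0]]' | tail -5;python3 -m pendant '[[0,0,-0.1,0,0,0,0],[0,0,0,0,0,0,0],[0,0,0,0,0,0,0]]' | tail -5; done
```

```text
tool_pos: [0.3755, 0.2359, 0.0905]
ee_rot: [3.141, 0.025, -0.027]
wrist_force: [-0.2, -0.8, -1.7]
width: 0.0175
finger_force: 30.0
tool_pos: [0.3753, 0.2358, 0.0893]
ee_rot: [3.141, 0.026, -0.027]
wrist_force: [-0.1, -0.4, -1.9]
width: 0.0177
finger_force: 30.0
tool_pos: [0.3752, 0.2357, 0.088]
ee_rot: [3.141, 0.026, -0.027]
wrist_force: [0.4, -0.6, -1.6]
width: 0.018
finger_force: 30.0
tool_pos: [0.3752, 0.2356, 0.087]
ee_rot: [3.141, 0.026, -0.027]
wrist_force: [0.5, 1.0, -1.6]
width: 0.018
finger_force: 30.0
```

```bash
cat > st.py <<'E'
from h import *
o=robot.get_obs();print(round(float(o["time"]),2),np.round(o["tool_pos"]*1000,1),np.round(np.degrees(o["ee_rot"]),2),"F",np.round(o["wrist_force"],1),"T",np.round(o["wrist_torque"],2),round(float(o["finger_force"]),0))
E
python3 st.py; python3 -m pendant '[[0,0,-0.1,0,0,0,0],[0,0,0,0,0,0,0],[0,0,0,0,0,0,0]]' >/dev/null;python3 st.py;  python3 -m pendant '[[0,0,-0.1,0,0,0,0],[0,0,0,0,0,0,0],[0,0,0,0,0,0,0]]' >/dev/null;python3 st.py;python3 -m pendant '[[0,0,-0.1,0,0,0,0],[0,0,0,0,0,0,0],[0,0,0,0,0,0,0]]' >/dev/null;python3 st.py
```

```text
7.05 [375.2 235.6  87. ] [179.95   1.51  -1.57] F [ 0.5  1.  -1.6] T [ 0.04  0.06 -0.01] 30.0
7.35 [375.3 235.7  86.1] [179.96   1.49  -1.57] F [ 0.2  1.4 -2.1] T [ 0.03  0.05 -0.05] 30.0
7.65 [375.4 235.7  85.3] [179.97   1.47  -1.57] F [-1.  -0.1 -0.1] T [ 0.01 -0.02  0.02] 30.0
7.95 [375.3 235.7  84.3] [179.96   1.48  -1.57] F [-0.7 -0.5  1.5] T [ 0.01 -0.01 -0.05] 30.0
```

```bash
python3 -m pendant '[[0.2,0,0,0,0,0,0],[0.4,0,0,0,0,0,0],[0.4,-0.02,0,0,0,0,0],[0.4,-0.01,0,0,0,0,0],[0.4,-0.01,0,0,0,0,0],[0.4,-0.01,0,0,0,0,0],[0.4,-0.01,0,0,0,0,0],[0.4,-0.01,0,0,0,0,0]]' >/dev/null;python3 st.py;  python3 -m pendant '[[0.4,-0.01,0,0,0,0,0],[0.4,-0.01,0,0,0,0,0],[0.4,-0.01,0,0,0,0,0],[0.4,-0.01,0,0,0,0,0],[0.4,-0.01,0,0,0,0,0],[0.2,-0.01,0,0,0,0,0]]' >/dev/null;python3 st.py
cat > tr.py <<'E'
from h import *
im=grab("top",2)
for z,lo in((.065,165),(.067,150)): print("tray",rect(ray("top",contour(im,(215,150,295,230),lo)[0],z)))
E
python3 tr.py
```

```text
8.75 [405.4 234.9  83.9] [179.94   1.53  -1.57] F [-2.  -0.1  0.9] T [ 0.01  0.08 -0.03] 30.0
9.35 [427.2 234.4  84. ] [179.95   1.56  -1.57] F [-2.9 -0.1  2.3] T [ 0.04  0.35 -0.  ] 30.0
tray [ 6.062e+02  2.334e+02  1.042e+02  1.353e+02 -6.000e-01]
tray [599.9 234.9 108.4 148.7  -1.2]
```

```bash
python3 - <<'E'
from h import *
a=imaging.snapshot("top")[150:250,200:310];b=imaging.snapshot("scene")[190:290,230:340]
cv2.imwrite("pics/i1.png",cv2.resize(np.hstack([a,b]),None,fx=3.6,fy=3.6,interpolation=cv2.INTER_CUBIC)[:,:,::-1])
E
```

```text
(no output)
```

View pics/i1.png

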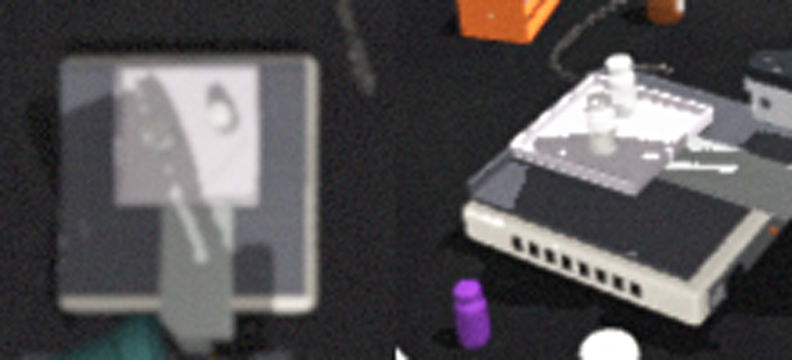

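The tray now lies square against the stop, at columns 115–258 of the left panel. The blade, at columns 160–232, sits about 10 crop pixels too far right. I'll measure the offset, retract, shift and re-enter.

```bash
python3 - <<'E'
from h import *
im=grab("top",3)
g=im.mean(2).astype(int)
print(g[200,225:280]);print(g[212,236:275]);print(im[200,225:240].astype(int).tolist())
def E(s,*a,**k):
    e=edge(im,*a,**k);print(s,np.round(e[0],1),np.round(e[1],1),e[2],off(e,-1.6))
E("tL",.065,(172,204),(225,14),125); E("tR",.065,(172,204),(266,12),150,last=True)
E("bL",.052,(210,228),(238,12),125); E("bR",.052,(210,215),(258,14),125,last=True)
E("tB",.065,(250,268),(160,14),150,rows=False)
E
python3 st.py
```

```text
[ 63  63  64  64  63  65  84 112 130 139 148 149 148 148 149 149 149 151
 149 151 150 151 155 157 157 155 154 153 154 166 193 213 221 224 225 226
 227 228 228 227 228 227 227 227 225 210 173 129 108 108 109 108 108 109
 110]
[ 67  66  65  64  63  64  65  66  83 104 116 121 119 120 134 158 175 176
 153 132 120 121 123 134 158 178 186 180 156 126 113 109 111 111 111 112
 110 113 113]
[[60, 62, 67], [62, 63, 64], [63, 62, 66], [63, 62, 66], [62, 61, 67], [64, 62, 70], [85, 83, 85], [113, 110, 112], [132, 127, 130], [142, 137, 139], [151, 146, 148], [152, 147, 149], [151, 146, 149], [150, 146, 149], [152, 146, 149]]
tL [619.3 287. ] -0.6 2.29 [611.1 304.2]
tR [624.7 180.4] -0.5 0.36 [619.4 197.7]
bL [558.7 246.5] 25.3 0.0 [551.6 262. ]
bR [553.3 201.5] -4.1 0.25 [547.4 216.9]
tB [674.6 216.1] 88.8 0.05 [668.3 234.9]
9.7 [427.5 234.4  84.1] [179.96   1.45  -1.57] F [-1.  -0.9  0.2] T [ 0.06  0.05 -0.03] 30.0
```

```bash
python3 - <<'E'
from h import *
t=ray("top",[[251.45,200]],.065)[0]*1000;b=ray("top",[[254.35,212]],.052)[0]*1000
a=np.radians(-1.5);n=np.array([-np.sin(a),np.cos(a)]);print(t,b,(t-b)@n)
print(ray("top",[[251,207]],.065)*1000)
E
```

```text
[586.38907053 236.08575683] [554.10383052 230.77832093] 6.150746227660739
[[567.3827444 237.6268653]]
```

```bash
python3 -m pendant '[[-0.6,0.02,0,0,0,0,0],[-0.6,0.02,0,0,0,0,0],[-0.6,0.02,0,0,0,0,0],[0,0.3,0,0,0,0,0],[0,0.31,0,0,0,0,0],[0.3,0,0,0,0,0,0],[0.4,-0.02,0,0,0,0,0],[0.4,-0.01,0,0,0,0,0]]' >/dev/null;python3 st.py;  python3 -m pendant '[[0.4,-0.01,0,0,0,0,0],[0.4,-0.01,0,0,0,0,0],[0.4,-0.01,0,0,0,0,0],[0.4,-0.01,0,0,0,0,0],[0.4,-0.01,0,0,0,0,0],[0.4,-0.01,0,0,0,0,0],[0.4,-0.01,0,0,0,0,0]]' >/dev/null;python3 st.py
python3 -m pendant '[[0.4,-0.01,-0.03,0,-0.2,0,0],[0.4,-0.01,-0.03,0,-0.2,0,0],[0.4,-0.01,-0.03,0,-0.2,0,0],[0.4,-0.01,-0.03,0,-0.2,0,0]]' >/dev/null;python3 st.py
python3 - <<'E'
from h import *
a=imaging.snapshot("top")[150:250,200:310];b=imaging.snapshot("scene")[190:290,230:340]
cv2.imwrite("pics/i2.png",cv2.resize(np.hstack([a,b]),None,fx=3.6,fy=3.6,interpolation=cv2.INTER_CUBIC)[:,:,::-1])
E
```

```text
10.5 [420.6 241.   84.1] [179.97   1.51  -1.55] F [-1.8  0.7  2.3] T [ 0.04 -0.    0.01] 30.0
11.2 [448.5 240.   84. ] [179.95   1.51  -1.57] F [-2.3  0.2  0.9] T [ 0.13  0.2  -0.07] 30.0
11.6 [464.3 239.6  82.6] [179.96   0.72  -1.57] F [-1.1  0.3  0.6] T [0.04 0.29 0.06] 30.0
```

View pics/i2.png

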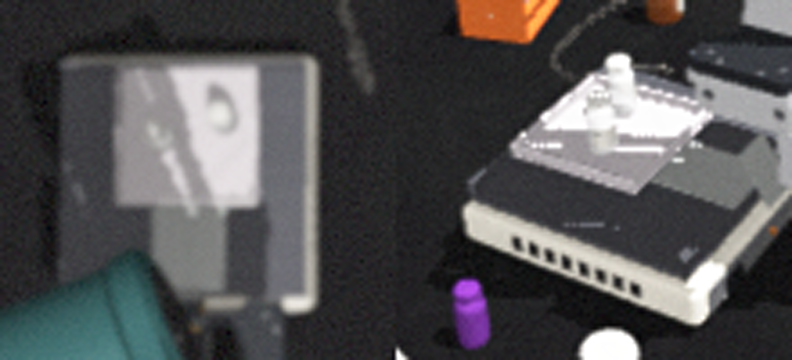

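The blade (columns 151–225) is centred on the tray and already part-way under, with both vials standing. I'll go in fully and level off.

```bash
python3 -m pendant '[[0.4,-0.01,-0.02,0,-0.2,0,0],[0.4,-0.01,-0.02,0,-0.2,0,0],[0.4,-0.01,-0.02,0,-0.2,0,0],[0.4,-0.01,-0.01,0,-0.1,0,0],[0.4,-0.01,0,0,0,0,0],[0.4,-0.01,0,0,0,0,0],[0.4,-0.01,0,0,0,0,0],[0.4,-0.01,0,0,0,0,0]]' >/dev/null;python3 st.py
python3 -m pendant '[[0.4,-0.01,0,0,0,0,0],[0.4,-0.01,0,0,0,0,0],[0.4,-0.01,0,0,0,0,0],[0.4,-0.01,0,0,0,0,0],[0.4,-0.01,0,0,0,0,0],[0.2,-0.01,0,0,0,0,0],[0.2,0,0,0,0,0,0]]' >/dev/null;python3 st.py
```

```text
12.5 [496.7 238.8  82. ] [179.99  -0.    -1.57] F [-1.2 -0.4 -1. ] T [0.08 0.56 0.  ] 30.0
13.2 [520.4 238.2  82.1] [ 1.7999e+02  1.0000e-02 -1.5700e+00] F [-1.7  0.5 -0.6] T [-0.04  0.43 -0.07] 30.0
```

```bash
python3 -m pendant '[[-0.1,0,0.1,0,0,0,0],[0,0,0.2,0,0,0,0],[0,0,0.2,0,0,0,0],[0,0,0.3,0,0,0,0],[0,0,0.3,0,0,0,0],[0,0,0.2,0,0,0,0],[0,0,0,0,0,0,0]]' >/dev/null;python3 st.py
python3 - <<'E'
from h import *
a=imaging.snapshot("scene")[180:280,230:340]; np.save("s3.npy",a)
cv2.imwrite("pics/i3.png",cv2.resize(a,None,fx=5.4,fy=5.4,interpolation=cv2.INTER_CUBIC)[:,:,::-1])
E
```

```text
13.9 [519.6 238.4  95.8] [-1.7998e+02 -6.0000e-02 -1.5700e+00] F [ 0.5  0.  -2.3] T [ 0.07  0.21 -0.02] 30.0
```

View pics/i3.png

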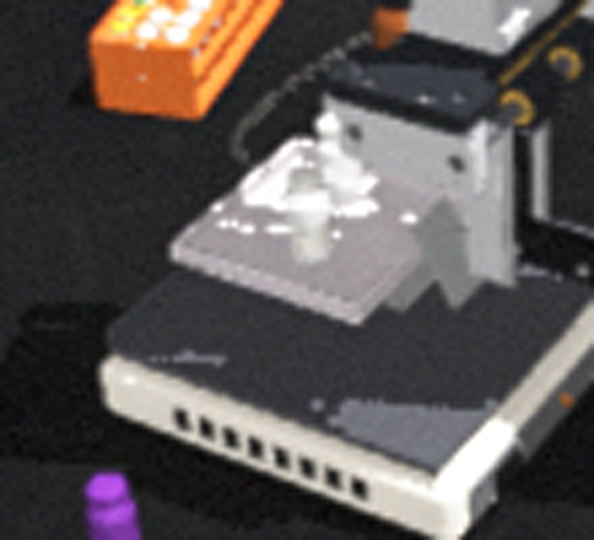

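The tray is off the sheet on the blade with both vials standing. Its left rim corner is near crop (172,243) and its near rim corner near (360,312). That was my tenth picture, so from here I work from numbers only, starting with level.

```bash
python3 - <<'E'
from h import *
a=np.radians(-1.5);u=np.array([np.cos(a),np.sin(a)]);v=np.array([-u[1],u[0]])
c=np.array([619.5,235.5])
for zb in(.060,.065,.070): # rim = under+15
  print(zb,[((proj("scene",[*((c+u*i*53+v*53)/1000),zb+.015])[0]-[230,180])*5.4).round().tolist() for i in(1,-1)])
s=np.load("s3.npy").astype(int)
# bottom edge of left tray wall: scan columns of crop for bright->dark transition
g=s.mean(2)
for col in range(34,68,3):
    k=[r for r in range(40,68) if g[r,col]>115]
    print(col,min(k) if k else None,max(k) if k else None,end=" | ")
E
python3 -m pendant '[[0,0,0,0,0,0,0]]' >/dev/null;python3 st.py
```

```text
0.06 [[170.0, 251.0], [357.0, 316.0]]
0.065 [[169.0, 243.0], [357.0, 307.0]]
0.07 [[168.0, 234.0], [356.0, 298.0]]
34 42 66 | 37 40 49 | 40 40 66 | 43 40 51 | 46 40 52 | 49 40 53 | 52 40 54 | 55 40 56 | 58 40 57 | 61 40 58 | 64 40 59 | 67 40 58 | 14.05 [519.2 238.2  95.1] [ 1.7999e+02  1.0000e-02 -1.5700e+00] F [-0.7  0.6 -2.5] T [ 0.03  0.28 -0.02] 30.0
```

```bash
python3 -m pendant '[[0,0,0.3,0,0,0,0],[0,0,0.7,0,0,0,0],[0,0,1,0,0,0,0],[0,0,1,0,0,0,0],[0,0,1,0,0,0,0],[0,0,0.7,0,0,0,0],[0,-0.3,0.3,0,0,0,0],[0,-0.7,0,0,0,0.2,0]]' >/dev/null;python3 st.py
python3 -m pendant '[[0,-1.2,0,0,0,0.4,0],[0,-1.7,0,0,0,0.6,0],[0,-2.2,0,0,0,0.6,0],[0,-2.6,0,0,0,0.6,0],[-0.1,-3,0,0,0,0.6,0],[-0.1,-3,0,0,0,0.6,0],[-0.1,-3,0,0,0,0.6,0],[-0.1,-3,0,0,0,0.6,0]]' >/dev/null;python3 st.py
python3 -m pendant '[[-0.1,-3,0,0,0,0.6,0],[-0.1,-3,0,0,0,0.6,0],[-0.2,-3,0,0,0,0.6,0],[-0.2,-3,0,0,0,0.6,0],[-0.2,-3,0,0,0,0.6,0],[-0.2,-3,0,0,0,0.6,0],[-0.1,-2.6,0,0,0,0.6,0],[-0.1,-2.1,0,0,0,0.6,0]]' >/dev/null;python3 st.py
```

```text
14.85 [519.5 228.4 145.9] [-1.7998e+02 -7.0000e-02 -1.3100e+00] F [ 0.1  0.4 -2.4] T [0.07 0.19 0.04] 30.0
15.65 [514.2  29.1 144.4] [1.7996e+02 9.0000e-02 3.2300e+00] F [ 1.   0.6 -2.4] T [-0.03  0.23 -0.02] 30.0
16.45 [ 501.8 -198.1  144.4] [1.7999e+02 1.1000e-01 7.9700e+00] F [ 0.2  0.2 -2.5] T [-0.02  0.19  0.02] 30.0
```

```bash
python3 -m pendant '[[0,-1.7,0,0,0,0.6,0],[0,-1.2,0,0,0,0.3,0],[0,-0.7,0,0,0,0,0],[0,-0.3,0,0,0,0,0],[0,0,0,0,0,0,0],[0,0,0,0,0,0,0],[0,0,0,0,0,0,0]]' >/dev/null;python3 st.py
python3 - <<'E'
from h import *
im=grab("top",2);np.save("c.npy",im)
u=proj("top",[.6,-.24,.14])[0];print(u)
x,y=u.round().astype(int)
for lo in(130,160):
  for c in contour(im,(x-40,y-40,x+40,y+40),lo,n=2): print(lo,rect(ray("top",c,.1285)),len(c))
g=im.mean(2).astype(int)
print(g[y-28:y+32:6,x-28:x+32:2])
E
```

```text
17.15 [ 503.3 -234.   145.2] [-180.     -0.      8.99] F [ 0.1  0.7 -2.2] T [-0.    0.27 -0.01] 30.0
[434.39194949 187.17723163]
130 [ 580.1 -223.1  158.2  108.     9.4] 784
130 [ 537.  -225.1    9.6    3.8   -1.7] 34
160 [ 630.9 -244.5   62.2   45.9    9.2] 348
160 [ 576.4 -252.3   29.6   29.3    0.8] 148
[[ 24  23  23  26  26  25  28  38  36  40  38  43  39  44  42  41  43  45
   42  43  47  45  42  42  40  35  40  37  36  38]
 [ 23  19  23  31  27  32  42  57  67  93 117 109 148 189 201 213 213 183
  105  38  39  44  46  44  42  41  37  39  38  42]
 [149 146 150 152 152 153 151 150 151 150 152 150 157 192 215 224 224 191
  142  61  43  38  41  43  42  43  41  41  36  42]
 [151 152 151 154 152 151 152 152 152 150 161 170 152 140 145 149 184 222
  189 131  45  38  39  43  40  43  36  39  39  33]
 [153 152 151 149 150 149 150 146 151 152 151 166 198 173 173 199 212 214
  156 117  61  40  47  42  38  41  37  36  41  36]
 [149 150 149 150 126 144 161 158 159 153 153 153 155 153 152 152 149 152
  152 133 102  46  45  39  35  37  38  38  33  37]
 [137 151 150 150 153 152 153 151 153 154 155 154 154 156 204 227 229 230
  222 163 118  74  42  44  42  39  42  41  35  37]
 [103 147 151 153 151 152 151 154 152 155 153 153 152 151 167 206 209 204
  177 157 138 111  59  36  44  41  42  42  33  21]
 [ 60 132 152 150 153 149 147 155 149 136 147 136 122 125 134 167 151 178
  136  41  36  35  37  35  37  33  24  31  21  29]
 [ 35  67 109 113 116 106  76  49  45  58 121 135 129  81  62  79 123 143
  147 145 104  38  75  87  53  27  24  23  35  41]]
```

```bash
cat > tt.py <<'E'
from h import *
import sys
im=grab("top",2);o=robot.get_obs();p=o["tool_pos"]*1000;yaw=o["ee_rot"][2]
rim=(p[2]-32.1+2+15)/1000
u=np.array([np.cos(yaw),np.sin(yaw)]);v=np.array([-u[1],u[0]])
c0=p[:2]+101*u
x,y=proj("top",[*(c0/1000),rim])[0].round().astype(int)
cs=contour(im,(x-42,y-40,x+42,y+40),95,n=1)[0]
P=ray("top",cs,rim)*1000-p[:2];L=np.c_[P@u,P@v]
def fit(m,ax):
    q=L[m];k=np.polyfit(q[:,1-ax],q[:,ax],1)
    for _ in range(4):
        r=abs(q[:,ax]-np.polyval(k,q[:,1-ax]));q=q[r<max(1.,2*np.median(r))];k=np.polyfit(q[:,1-ax],q[:,ax],1)
    return np.round([np.polyval(k,101 if ax else 0),np.degrees(np.arctan(k[0])),len(q)],1)
inx=(L[:,0]>60)&(L[:,0]<140)
print("yaw",np.degrees(yaw).round(2),"tcp",p.round(1),"rim",rim)
l=fit(inx&(abs(L[:,1]-53)<9),1);r=fit(inx&(abs(L[:,1]+53)<9),1);b=fit((abs(L[:,1])<42)&(abs(L[:,0]-155)<12),0)
f=fit((abs(L[:,1])>32)&(abs(L[:,1])<50)&(abs(L[:,0]-48)<10),0)
print("L",l,"R",r,"B",b,"F",f)
lx,ly=(b[0]+f[0])/2,(l[0]+r[0])/2; C=p[:2]+lx*u+ly*v
print("tray local",lx,ly,"world",C.round(1))
E
python3 tt.py
```

```text
yaw 8.97 tcp [ 503.3 -234.4  145.2] rim 0.1301385016190394
L [ 55.2   0.2 122. ] R [-53.2  -2.8  99. ] B [155.5  -1.9  86. ] F [42.9 -6.8 24. ]
tray local 99.2 1.0 world [ 601.2 -217.9]
```

```bash
python3 -m pendant '[[0,-0.4,0,0,0,0.3,0],[-0.1,-0.7,0,0,0,0.5,0],[0,-0.7,0,0,0,0.4,0],[0,-0.4,-0.3,0,0,0,0],[0,0,-0.7,0,0,0,0],[0,0,-1,0,0,0,0],[0,0,-1,0,0,0,0],[0,0,-1,0,0,0,0]]' >/dev/null;python3 st.py;python3 -m pendant '[[0,0,-0.8,0,0,0,0],[0,0,-0.5,0,0,0,0],[0,0,-0.2,0,0,0,0],[0,0,0,0,0,0,0],[0,0,0,0,0,0,0]]' >/dev/null;python3 st.py; python3 tt.py
```

```text
18.15 [ 501.8 -256.3  103.6] [-1.7995e+02  6.0000e-02  1.0150e+01] F [ 0.1 -0.  -2.9] T [0.01 0.24 0.02] 30.0
18.65 [ 502.5 -256.9   90.7] [ 1.7995e+02 -4.0000e-02  1.0130e+01] F [-0.1  0.1 -3. ] T [-0.04  0.23 -0.  ] 30.0
yaw 10.14 tcp [ 502.6 -256.9   90.8] rim 0.07572647426848647
L [61.9 -0.   8. ] R [-53.6  -3.2  91. ] B [156.  -2.  76.] F [46.1 -2.6 35. ]
tray local 101.05 4.149999999999999 world [ 601.3 -235.1]
```

```bash
cat > pr.py <<'E'
from h import *
im=grab("top",3).mean(2);o=robot.get_obs();p=o["tool_pos"]*1000;yaw=o["ee_rot"][2]
import sys
rim=float(sys.argv[1]) if len(sys.argv)>1 else (p[2]-32.1+2+15)/1000
if len(sys.argv)>3: p=np.array([float(sys.argv[2]),float(sys.argv[3]),0]);yaw=np.radians(10.2)
u=np.array([np.cos(yaw),np.sin(yaw)]);v=np.array([-u[1],u[0]])
c=p[:2]+101*u
print("yaw",np.degrees(yaw).round(2),"c0",c.round(1),"rim",round(rim,4))
def prof(ax,sgn):
    R=[]
    for s in np.arange(-44,45,8):
        d=np.arange(44,64,.5)
        Q=[c+(u*sgn*k+v*s if ax==0 else v*sgn*k+u*s) for k in d]
        uv=proj("top",[[*(q/1000),rim] for q in Q]).astype(np.float32)
        g=cv2.remap(im,uv[:,0].reshape(1,-1),uv[:,1].reshape(1,-1),cv2.INTER_CUBIC)[0]
        dg=-np.gradient(cv2.GaussianBlur(g.reshape(1,-1),(9,1),0)[0]);i=dg.argmax()
        R.append((s,sgn*d[i],round(float(dg[i]),1)))
    print("xy"[ax],sgn,[(a,float(b),e) for a,b,e in R])
for a in((0,1),(0,-1),(1,1),(1,-1)): prof(*a)
E
python3 pr.py
```

```text
yaw 10.13 c0 [ 601.9 -239.1] rim 0.0755
x 1 [(np.int64(-44), 56.5, 12.0), (np.int64(-36), 54.0, 10.5), (np.int64(-28), 54.5, 5.4), (np.int64(-20), 54.0, 4.1), (np.int64(-12), 61.5, 6.0), (np.int64(-4), 55.0, 6.5), (np.int64(4), 55.5, 7.9), (np.int64(12), 55.0, 7.3), (np.int64(20), 55.5, 7.9), (np.int64(28), 56.0, 7.3), (np.int64(36), 57.0, 8.7), (np.int64(44), 54.0, 5.5)]
x -1 [(np.int64(-44), -53.5, 7.7), (np.int64(-36), -54.5, 8.4), (np.int64(-28), -45.5, 4.6), (np.int64(-20), -57.0, 3.1), (np.int64(-12), -57.0, 2.1), (np.int64(-4), -54.0, 1.8), (np.int64(4), -54.5, 2.5), (np.int64(12), -58.5, 4.0), (np.int64(20), -62.0, 7.0), (np.int64(28), -61.0, 6.3), (np.int64(36), -56.0, 6.7), (np.int64(44), -54.5, 4.6)]
y 1 [(np.int64(-44), 62.0, 4.1), (np.int64(-36), 62.0, 4.8), (np.int64(-28), 62.0, 4.6), (np.int64(-20), 62.0, 4.1), (np.int64(-12), 62.0, 4.0), (np.int64(-4), 62.0, 4.9), (np.int64(4), 62.0, 4.0), (np.int64(12), 62.0, 3.9), (np.int64(20), 62.0, 5.0), (np.int64(28), 62.0, 3.7), (np.int64(36), 62.0, 3.8), (np.int64(44), 62.0, 4.4)]
y -1 [(np.int64(-44), -54.0, 5.7), (np.int64(-36), -55.0, 6.0), (np.int64(-28), -46.0, 6.8), (np.int64(-20), -54.5, 5.7), (np.int64(-12), -55.0, 5.8), (np.int64(-4), -54.0, 5.0), (np.int64(4), -55.5, 8.2), (np.int64(12), -55.5, 11.2), (np.int64(20), -55.0, 8.3), (np.int64(28), -56.0, 9.3), (np.int64(36), -55.5, 10.5), (np.int64(44), -54.5, 8.3)]
```

```bash
python3 -m pendant '[[-0.05,0,-0.4,0,0,0,0],[0,0,-0.4,0,0,0,0],[0,0,-0.3,0,0,0,0],[0,0,-0.2,0,0,0,0],[0,0,-0.2,0,0,0,0],[0,0,-0.2,0,0,0,0],[0,0,-0.2,0,0,0,0],[0,0,0,0,0,0,0]]' >/dev/null;python3 st.py;python3 -m pendant '[[0,0,-0.2,0,0,0,0],[0,0,-0.2,0,0,0,0],[0,0,-0.2,0,0,0,0],[0,0,0,0,0,0,0]]' >/dev/null;python3 st.py; python3 pr.py 0.06 502 -256.7
```

```text
19.7 [ 501.8 -256.7   71.2] [ 1.7999e+02 -1.0000e-02  1.0130e+01] F [ 0.4 -1.3 -0.5] T [-0.01  0.1  -0.04] 30.0
20.1 [ 501.5 -256.6   64.7] [-1.7997e+02  3.0000e-02  1.0130e+01] F [ 0.4  0.5 -0.4] T [-0.01  0.07  0.02] 30.0
yaw 10.2 c0 [ 601.4 -238.8] rim 0.06
x 1 [(np.int64(-44), 56.5, 11.1), (np.int64(-36), 53.5, 10.2), (np.int64(-28), 51.5, 3.2), (np.int64(-20), 54.0, 4.4), (np.int64(-12), 52.5, 3.3), (np.int64(-4), 55.0, 7.7), (np.int64(4), 56.0, 7.7), (np.int64(12), 54.5, 7.2), (np.int64(20), 56.0, 8.3), (np.int64(28), 55.0, 7.8), (np.int64(36), 54.5, 6.7), (np.int64(44), 56.0, 3.3)]
x -1 [(np.int64(-44), -55.0, 10.0), (np.int64(-36), -54.0, 6.8), (np.int64(-28), -54.0, 4.9), (np.int64(-20), -46.5, 4.6), (np.int64(-12), -59.0, 3.1), (np.int64(-4), -54.5, 2.9), (np.int64(4), -52.0, 1.7), (np.int64(12), -57.5, 2.3), (np.int64(20), -61.0, 6.6), (np.int64(28), -61.5, 6.9), (np.int64(36), -58.0, 5.8), (np.int64(44), -56.0, 3.0)]
y 1 [(np.int64(-44), 61.0, 6.6), (np.int64(-36), 60.0, 6.1), (np.int64(-28), 61.0, 6.5), (np.int64(-20), 61.5, 6.5), (np.int64(-12), 60.0, 6.2), (np.int64(-4), 61.0, 7.1), (np.int64(4), 61.0, 6.3), (np.int64(12), 60.0, 6.8), (np.int64(20), 61.0, 6.7), (np.int64(28), 61.5, 6.5), (np.int64(36), 60.0, 5.7), (np.int64(44), 61.0, 5.9)]
y -1 [(np.int64(-44), -45.5, 5.7), (np.int64(-36), -55.0, 5.9), (np.int64(-28), -46.0, 6.3), (np.int64(-20), -53.5, 5.2), (np.int64(-12), -54.5, 6.4), (np.int64(-4), -54.5, 6.5), (np.int64(4), -55.5, 8.7), (np.int64(12), -55.5, 10.7), (np.int64(20), -55.0, 7.8), (np.int64(28), -56.0, 10.2), (np.int64(36), -55.5, 10.0), (np.int64(44), -54.5, 7.8)]
```

The load has left the lifter (wrist torque is back to 0.07), so the tray rests on the rails. I'll draw the blade out.

```bash
python3 -m pendant '[[-0.3,-0.05,0,0,0,0,0],[-0.6,-0.11,0,0,0,0,0],[-1,-0.18,0,0,0,0,0],[-1,-0.18,0,0,0,0,0],[-1,-0.18,0,0,0,0,0],[-1,-0.18,0,0,0,0,0],[-1,-0.18,0,0,0,0,0],[-1,-0.18,0,0,0,0,0]]' >/dev/null;python3 st.py;python3 -m pendant '[[-1.5,-0.27,0,0,0,0,0],[-1.5,-0.27,0,0,0,0,0],[-1.5,-0.27,0,0,0,0,0],[-1.5,-0.27,0,0,0,0,0],[-1.5,-0.27,0,0,0,0,0],[-1,-0.18,0,0,0,0,0],[-0.5,-0.09,0,0,0,0,0],[0,0,0,0,0,0,0]]' >/dev/null;python3 st.py
cat > fin.py <<'E'
from h import *
im=grab("top",3);np.save("e.npy",im)
x,y=proj("top",[.601,-.238,.06])[0].round().astype(int)
for lo in(110,165): 
  for c in contour(im,(x-30,y-35,x+30,y+35),lo,n=1): print(lo,rect(ray("top",c,.06)),len(c))
E
python3 fin.py; python3 pr.py 0.06 502 -256.7
```

```text
21.05 [ 431.8 -269.3   65.2] [179.99  -0.    10.12] F [-0.3 -0.  -0.8] T [-0.01  0.05 -0.02] 30.0
21.85 [ 342.2 -285.5   65.3] [ 1.7998e+02 -2.0000e-02  1.0070e+01] F [-0.   0.2 -0.3] T [-0.07  0.1   0.01] 30.0
110 [ 601.  -237.3  137.9  113.1    9.9] 701
165 [ 599.8 -237.3  110.5  106.8    9.8] 577
yaw 10.2 c0 [ 601.4 -238.8] rim 0.06
x 1 [(np.int64(-44), 56.5, 10.9), (np.int64(-36), 55.5, 10.3), (np.int64(-28), 53.0, 7.0), (np.int64(-20), 54.5, 8.7), (np.int64(-12), 55.0, 8.1), (np.int64(-4), 57.0, 11.7), (np.int64(4), 56.5, 13.4), (np.int64(12), 55.0, 11.6), (np.int64(20), 56.5, 13.3), (np.int64(28), 55.5, 12.3), (np.int64(36), 55.0, 11.4), (np.int64(44), 53.5, 7.4)]
x -1 [(np.int64(-44), -55.5, 13.0), (np.int64(-36), -56.0, 7.2), (np.int64(-28), -56.5, 3.9), (np.int64(-20), -56.0, 5.4), (np.int64(-12), -56.0, 5.8), (np.int64(-4), -58.0, 13.5), (np.int64(4), -58.0, 11.2), (np.int64(12), -57.0, 10.6), (np.int64(20), -56.5, 8.1), (np.int64(28), -56.5, 7.0), (np.int64(36), -56.0, 8.1), (np.int64(44), -55.5, 3.1)]
y 1 [(np.int64(-44), 61.5, 6.9), (np.int64(-36), 60.0, 6.2), (np.int64(-28), 61.0, 6.7), (np.int64(-20), 61.0, 6.4), (np.int64(-12), 57.0, 8.6), (np.int64(-4), 55.0, 8.4), (np.int64(4), 56.0, 9.4), (np.int64(12), 57.0, 9.1), (np.int64(20), 55.5, 8.6), (np.int64(28), 56.0, 9.7), (np.int64(36), 56.5, 8.4), (np.int64(44), 55.5, 9.9)]
y -1 [(np.int64(-44), -56.0, 10.0), (np.int64(-36), -55.5, 10.2), (np.int64(-28), -54.5, 7.4), (np.int64(-20), -55.5, 8.8), (np.int64(-12), -55.0, 10.0), (np.int64(-4), -55.5, 8.0), (np.int64(4), -55.5, 8.5), (np.int64(12), -55.5, 10.8), (np.int64(20), -55.0, 7.7), (np.int64(28), -56.0, 9.9), (np.int64(36), -55.0, 9.8), (np.int64(44), -55.0, 7.5)]
```

```bash
python3 -m pendant '[[0,1,0,0,0,0,0],[0,2,0,0,0,0,0],[0,3,0,0,0,0,0],[0,3,0,0,0,0,0],[0,3,0,0,0,0,0],[0,3,0,0,0,0,0],[0,3,0,0,0,0,0],[1,3,0,0,0,0,0]]' >/dev/null;python3 st.py;python3 -m pendant '[[2,3,0,0,0,0,0],[2,2.5,0,0,0,0,0],[2,1.5,0,0,0,0,0],[1,0.5,-0.5,0,0,0,0],[0,0,-1,0,0,0,0],[0,0,-1,0,0,0,0],[0,0,-0.4,0,0,0,0],[0,0,0,0,0,0,0]]' >/dev/null;python3 st.py
python3 -m pendant '[[0,0,-0.15,0,0,0,0],[0,0,-0.1,0,0,0,0],[0,0,0,0,0,0,0],[0,0,0,0,0,0,0]]' >/dev/null;python3 st.py
```

```text
22.95 [351.7 -73.4  65. ] [-1.7999e+02  2.0000e-02  1.0120e+01] F [ 0.3  0.6 -1.5] T [ 0.02  0.02 -0.04] 30.0
23.75 [421.   -0.9  34.7] [-179.96    0.18   10.05] F [-0.2  0.3 -2.2] T [-0.02  0.12  0.03] 30.0
24.15 [ 4.229e+02 -4.000e-01  3.400e+01] [ 1.7998e+02 -3.0000e-02  1.0120e+01] F [ 0.3 -0.6  0. ] T [-0.05  0.09 -0.01] 30.0
```

```bash
python3 -m pendant '[[0,0,-0.1,0,0,0,0],[0,0,0,0,0,0,0],[0,0,0,0,0,0,0]]' >/dev/null;python3 st.py;python3 -m pendant '[[0,0,-0.1,0,0,0,0],[0,0,0,0,0,0,0],[0,0,0,0,0,0,0]]' >/dev/null;python3 st.py;python3 -m pendant '[[0,0,-0.05,0,0,0,0],[0,0,0,0,0,0,0],[0,0,0,0,0,0,0]]' >/dev/null;python3 st.py
```

```text
24.45 [ 4.227e+02 -3.000e-01  3.260e+01] [179.99   0.    10.14] F [ 0.7 -0.1 -0.3] T [-0.02  0.09 -0.05] 30.0
24.75 [ 4.229e+02 -3.000e-01  3.180e+01] [ 1.7999e+02 -2.0000e-02  1.0140e+01] F [-0.5  0.5 -0.2] T [-0.04  0.07 -0.01] 30.0
25.05 [ 4.228e+02 -3.000e-01  3.170e+01] [ 1.7999e+02 -1.0000e-02  1.0140e+01] F [-2.7  0.3  4.5] T [0.03 0.43 0.02] 30.0
```

Contact with the bench. I'll open gradually and retreat upward.

```bash
python3 -m pendant '[[0,0,0,0,0,0,0.3],[0,0,0,0,0,0,0.6],[0,0,0,0,0,0,0.8],[0,0,0,0,0,0,0.8],[0,0,0,0,0,0,0.8],[0,0,0,0,0,0,0.8]]' >/dev/null;python3 st.py;python3 -m pendant '[[0,0,0.5,0,0,0,0.8],[0,0,1.5,0,0,0,0.8],[0,0,3,0,0,0,0.8],[0,0,4,0,0,0,0.8],[0,0,4,0,0,0,0.8],[-1,-2,3,0,0,0,0.8],[-1,-3,1,0,0,0,0.8],[-1,-3,0,0,0,0,0.8]]' >/dev/null
python3 -m pendant '[[-2,-4,0,0,0,0,0.8],[-2,-4,0,0,0,0,0.8],[-2,-4,0,0,0,0,0.8],[-2,-4,0,0,0,0,0.8],[-2,-4,0,0,0,0,0.8],[-2,-4,0,0,0,0,0.8],[-1,-3,0,0,0,0,0.8],[0,0,0,0,0,0,0.8]]' >/dev/null;python3 -m pendant '[[-1,-4,0,0,0,0,0.8],[-1,-4,0,0,0,0,0.8],[-1,-4,0,0,0,0,0.8],[0,-3,0,0,0,0,0.8],[0,0,0,0,0,0,0.8]]' >/dev/null;python3 st.py
python3 fin.py; python3 pr.py 0.06 502 -256.7
python3 - <<'E'
from h import *
im=np.load("e.npy");i0=np.load("top.npy")
print("blade",[rect(ray("top",c,.002)) for c in contour(im,(305,185,355,245),120)])
sc=grab("scene",3);s0=np.load("scene.npy")
def amber(a,box):
    x0,y0,x1,y1=box;q=a[y0:y1,x0:x1];m=(q[...,0]>q[...,2]*2)&(q[...,0]>60);ys,xs=np.nonzero(m);return np.round([xs.mean()+x0,ys.mean()+y0,m.sum()],1)
print("dye",amber(i0,(328,138,352,162)),amber(im,(328,138,352,162)))
for n,a in(("0",i0),("1",im)): c=contour(a,(150,225,190,260),120)[0];print("water",c.mean(0).round(1))
# vials in scene: local contrast on the tray
for k in(0,1):
    g=sc.mean(2).astype(int)
x,y=proj("scene",[.601,-.238,.051])[0].round().astype(int);print(x,y)
print(g[y-26:y+12,x-24:x+26:2])
E
```

```text
25.65 [ 4.227e+02 -3.000e-01  3.110e+01] [179.99   0.    10.13] F [-0.7  0.1 -0.1] T [ 0.03 -0.03  0.03] 0.0
27.75 [ 232.5 -502.3  200.2] [-1.7995e+02  1.0000e-02  1.0030e+01] F [ 0.3 -0.3 -0. ] T [ 0.05 -0.05  0.06] 0.0
110 [ 600.5 -236.6  138.1  114.5   10. ] 733
165 [ 599.1 -237.4  112.3  106.8    9.9] 604
yaw 10.2 c0 [ 601.4 -238.8] rim 0.06
x 1 [(np.int64(-44), 55.5, 11.0), (np.int64(-36), 55.5, 10.7), (np.int64(-28), 53.5, 7.1), (np.int64(-20), 54.5, 8.8), (np.int64(-12), 55.0, 8.2), (np.int64(-4), 57.0, 12.2), (np.int64(4), 56.0, 13.1), (np.int64(12), 55.0, 11.5), (np.int64(20), 56.5, 13.6), (np.int64(28), 55.5, 12.5), (np.int64(36), 55.0, 11.5), (np.int64(44), 53.5, 7.5)]
x -1 [(np.int64(-44), -55.5, 12.2), (np.int64(-36), -56.5, 7.3), (np.int64(-28), -56.5, 3.9), (np.int64(-20), -56.0, 5.7), (np.int64(-12), -56.0, 5.7), (np.int64(-4), -58.0, 12.9), (np.int64(4), -57.0, 11.0), (np.int64(12), -57.5, 12.1), (np.int64(20), -58.0, 12.6), (np.int64(28), -57.0, 10.9), (np.int64(36), -57.5, 11.3), (np.int64(44), -46.0, 3.8)]
y 1 [(np.int64(-44), 56.0, 9.2), (np.int64(-36), 56.5, 9.5
[... 4058 characters left out ...]
73 173 186 183 214 239 255 254 250 251
  201  71  26  99  34  29  32]
 [ 34  25  72  73 124 124 142 148 177 142 161 164 172 172 185 186 206 238
  248  43  27 105  42  31  28]
 [ 35  30  58  40  94 116 100 114 124 135 152 157 175 145 164 160 170 176
  187  37  35  97  33  28  29]
 [ 35  32  65  37  31 111  98  60  96 140 121 113 114 135 154 147 175 172
  200  97 116 102  37  32  30]
 [ 33  27  66  40  31 106  90  19  28  41  36  63  90 141 121 112 116 125
  182 190 228 142 107  28  28]
 [ 33  19  69  38  55 110  66  12  17  14  11  20  25  38  36  62  88 137
  121 141 171 162 235  26  31]
 [ 32  17  66  41  86 105  31  10  16  19  18  16  12  15  13  18  25  45
   98 173 207 155 149  28  32]]
```

```bash
python3 - <<'E'
from h import *
W=ray("scene",[[302.7,208.3],[296.2,220.6]],.101)*1000
r=lambda a:np.array([[np.cos(a),-np.sin(a)],[np.sin(a),np.cos(a)]])
L=(W-[596,230])@r(np.radians(-8.6)); N=L@r(np.radians(10)).T+[600.5,-238.3]
print(L.round(),N.round())
for n in N: print("scene cap",proj("scene",[*n/1000,.096]).round(1),"foot",proj("scene",[*n/1000,.051]).round(1),"top cap",proj("top",[*n/1000,.096]).round(1))
im=np.load("e.npy");g=im.mean(2).astype(int);print(g[172:206,402:444:2])
E
```

```text
[[ 10. -29.]
 [-13.  24.]] [[ 616. -265.]
 [ 584. -217.]]
scene cap [[366.7 144.8]] foot [[366.2 156.4]] top cap [[438.7 182.7]]
scene cap [[369.8 151.6]] foot [[369.2 163.5]] top cap [[421.  195.1]]
[[100 126 102  87 105 131 175 170 196 208 201 215 216 219 221 220 221 221
  199 166  94]
 [105 137 126 144 170 178 208 206 212 219 215 220 220 220 216 218 221 221
  208 170  99]
 [126 177 171 187 207 203 217 219 220 222 219 221 221 215 202 202 218 220
  210 158 101]
 [150 202 204 207 219 217 220 223 223 220 220 220 221 205 171 176 211 221
  211 150 119]
 [157 209 219 219 221 221 221 223 222 219 221 221 217 185 151 154 201 219
  212 162 146]
 [151 213 223 222 221 221 222 223 221 220 220 221 216 171 145 147 188 218
  215 177 151]
 [144 214 221 222 221 222 222 222 220 220 221 221 217 176 147 147 172 212
  215 184 137]
 [140 212 222 221 220 221 223 221 220 221 221 221 220 187 148 144 159 201
  215 190 138]
 [130 202 220 221 221 222 222 221 219 220 221 222 221 192 148 139 147 197
  219 204 163]
 [112 192 220 222 221 222 218 217 220 220 220 220 221 202 150 132 148 201
  224 217 182]
 [106 193 
[... 1426 characters left out ...]
7 198 219 220 220 222 221 222 223 224 224 225 225 223 221 223
  226 225 223]
 [ 19  40 109 195 221 220 221 222 221 221 222 223 224 225 224 223 220 224
  225 225 224]
 [ 26  31 102 196 221 221 221 221 221 222 222 223 224 225 224 222 221 224
  226 224 224]
 [ 25  30  96 193 219 220 222 221 222 223 223 223 224 223 223 221 222 224
  225 224 224]
 [ 20  25  86 176 216 221 221 221 221 223 223 223 225 224 222 221 223 225
  225 224 222]
 [ 25  23  74 155 210 222 221 221 223 223 223 224 225 223 222 221 223 223
  220 221 212]
 [ 28  22  65 148 214 222 221 221 223 223 223 224 224 222 221 218 220 212
  204 208 189]
 [ 31  30  63 148 215 222 220 223 223 222 223 224 223 218 217 210 204 192
  181 196 173]]
```

Both caps appear where standing vials should be: top view (438,183) and (422,192), scene view (367,145). The tray is centred on the rack to about 2 mm and square to it. The lifter lies flat and neither bottle has moved, so I'm handing in.

```bash
python3 -c "
from bench import robot
print(robot.get_obs()['time']); print(robot.close_job())"
```

```text
28.2
the job is handed in; nothing more can be done
None
```

Job handed in at 28.2 s: the tray is on the rack rails, centred to about 2 mm and square, with both vials standing; the lifter lies on the bench clear of the rack, and both bottles are where they were.

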